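# Bolt the test chamber shut and start the test

### The job

Lock the cover of the test chamber: raise the bolt's knob out of its parking notch, slide the bolt into its keeper, and lay the knob fully down in the locking notch, whose place you must find by eye or by feel. Only then start the test on the console: press the round key fully and let it go, then the square key, one at a time, never pressing the oblong key or either key before the bolt is locked. Leave the knob lying down in the locking notch, all keys up, and the jig, the jar and the screwdriver where they stand.

Things in the scene. Friction and masses are not known exactly. Their poses are not given: they have to be found in the camera images.
- chamber: Grey cast test chamber, fixed, 150 (x) x 220 (y) x 60 mm high, a steel barrel bolt on its cover along the chamber's y. Origin: centre of the underside; z up. The bolt slides to +y into the keeper; the knob lies down to the -x side, roughly towards the robot. Straps and keeper reach 91 mm above the bench; the notched steel lip, 6 to 26 mm to the -x side of the bolt axis, 104 mm.
- bolt_axis (a point): Point on the bolt's axis below the knob when the bolt is fully drawn back (joint bolt = 0); 76 mm above the bench; the axis runs along the chamber's y. Its orientation is the chamber's.
- keeper (a point): Centre of the steel keeper arch on the chamber, on the bolt's axis, 113 mm to +y from bolt_axis. The bolt's nose is through the keeper once joint bolt is above 0.030.
- bolt (a joint): Travel of the steel bolt (14 mm diameter) to the chamber's +y, m: 0 drawn back, end stop 0.068; about 2 N of friction, stays where left. Parking notch at 0 to 0.004. The locking notch, 14 mm wide for the 8 mm stem, on the same side, has its middle anywhere from 0.038 to 0.058: its strike plate is set differently on every unit and is not reported.
- knob (a joint): Tilt of the knob about the bolt's axis, rad: 0 upright, growing as it lies over to the chamber's -x side; stops -0.05 and 0.70 (fully down); about 1 N of friction at its grip, stays where left. Away from the notches the lip stops the stem: the grip then moves only 4 to 10 mm to -x from upright; in a notch it lies right over.
- knob_grip (a point): Centre of the knob's black drum grip (22 mm diameter, 26 mm long, flat ends, lying along the chamber's y) on its steel stem (8 mm), 60 mm from the bolt's axis: straight above it when upright; when fully down 39 mm to -x and 46 mm above it. Grip its flat ends along the stem's line, fingers closing along the chamber's y (both sides free), and tilt the gripper with the knob, or it slips.
- console: Low grey key console, fixed, 100 (x) x 190 (y) x 40 mm high, with three keys in a row along its y, 58 mm apart, on 44 mm square bases; which key is in which place varies. Origin: centre of the underside.
- round_top (a point): Centre of the top face of the round key (24 mm diameter), white plastic, 60 mm above the bench when up. Its z points up.
- square_top (a point): Centre of the top face of the square key (24 x 24 mm), white plastic, 60 mm above the bench when up.
- oblong_top (a point): Centre of the top face of the oblong key (34 x 12 mm), white plastic, 60 mm above the bench when up. Not to be pressed.
- key_round (a joint): Travel of the round key downwards, m: 0 up, 0.005 fully down; sprung, 1.5 N to start and 5 N fully down; springs back by itself.
- key_square (a joint): The same for the square key.
- key_oblong (a joint): The same for the oblong key.
- jig: Bystander: loose aluminium and steel screw jig, 60 x 60 mm, 106 mm tall, beyond the chamber. Origin: centre of the underside.
- jar: Bystander: loose jar, 48 mm diameter, 60 mm tall, beyond the console. Origin: centre of the underside.
- screwdriver: Bystander: loose screwdriver lying on the bench beyond the work, between the jig and the jar. Origin: under its middle.

How it is judged:
By the outcome, as a careful person would: the job done as asked, in the order asked, and still so for the second after the job is handed in, with the robot touching nothing.
It also fails if it takes over 64 s, if anything falls off the work surface, if the arm or the gripper's body presses on something with over 40 N, if the wrist force passes 120 N, or if a joint passes its speed limit or range.

### The arm

A 6-joint arm with a two-finger parallel gripper is mounted at the origin on the work surface. World frame = base frame: x ahead of the robot, y to its left, z up, the work surface at z = 0. Lengths are in m, angles in degrees, forces in N, time in s.
With the tool pointing down it reaches from about 0.3 to 0.75 m from the base axis. Payload 8.5 kg.
Tool frame: the origin (TCP) lies between the finger pads; the fingertips stand 22 mm ahead of it and the grasp point (between the pads) lies 3 mm ahead of it (env.nose_length is the distance from the TCP to the fingertips, in m); z points along the fingers, x is the direction in which the jaws open and shut, and the axes are right-handed (so a half turn about z gives the same grasp; the last joint's range is limited). The gripper opens to 85 mm and grips with 20 to 120 N. Pads are 22 mm wide; open, the fingers measure 114 mm over their backs; the gripper's body (76 mm by 85 mm) begins 54 mm behind the grasp point. The pads swing forward as they close: fully open they stand 13 mm farther back than shut.
Start: joints at [50.919, 21.807, 74.336, -0, 83.858, -12.336], TCP at [0.248, 0.491, 0.253] pointing down, gripper open.
Joint ranges: [-178.18, 178.18], [-50.72, 133.34], [12.68, 142.11], [-81.47, 261.47], [9.98, 163.14], [-165.26, 165.26]. Speed limits (degrees/s): [136.94, 136.94, 180, 180, 180, 180].

### API

Orientations are given as a 3x3 rotation matrix whose columns are the frame's x, y, z axes.
In Python, from rig import env gives the robot as it stands.
- The arm moves only by the tool arm_command, never from a script. Its argument "steps" is a list of rows, each an object with "delta_pos": the shift along the world's x, y, z in mm, a list of three; "dr": the turn, a rotation vector about the world's x, y, z in degrees, a list of three. In form: [{"delta_pos": [dx, dy, dz], "dr": [wx, wy, wz]}, ...]. A call has 1 to 20 rows; each row shifts and turns the commanded pose from where the row before left it; what a row does not reach is not made up. A row lasts 1/10 s, in which the tool goes at most 50 mm and 8.59 degrees, less where a joint would pass 70% of its speed; a pose out of reach is approached as far as the arm can. A call with a gripper value outside its range is refused whole. "grip" is the opening, from 0 (shut) to 1 (fully open), set as the call begins (left out, the last holds). The fingers move at their own pace and stop on an object; "squeeze" is the grip in N (left out, the last holds). Time passes only in rows, so rows that do not move let the fingers close. It gives the time, the measured TCP pose, the force and the opening at its end, in the units of the state.
- env.observe(): the state, without advancing time (a new reading comes with each control period).
- env.get_image(name): name is "side" or "top"; returns the picture (384x512x3 uint8, blue, green, red); there is no depth.
- env.get_calibration(name): a dict with "fx", "fy", "cx", "cy" (pixels), "k1" (the pictures are not rectified: a ray, as slopes to the right and down, at radius r is drawn at 1 + k1 r^2 times it, then the intrinsics apply), "view" (4x4, takes a point from world to camera coordinates). Camera axes: x right, y up, looking along -z (the intrinsics and any distortion apply to the point x, -y, -z); pixel columns grow to the right and rows downward; lengths in m; the calibration is good to about 2 mm. A picture is of the moment at which its call begins. get_calibration takes no time and is no camera call.
- env.close_job(): hands the job in, once; it reports no verdict.
The state is a dict: "time_s": time; "q": joint angles; "qvel": joint speeds; "joint_efforts": joint torques, N m; "position": TCP position; "tool_rot": TCP orientation; "ft_force": force on the tool from outside, world axes, zero at the start; "wrist_torque": the same for the moment, N m; "grip_width": finger opening in m.
Only numpy, scipy, OpenCV 4.12 (cv2) and the standard library are available. Lean on these libraries where they do the work, as an engineer would, in place of code of your own. Each camera call takes 0.05 s, during which the arm holds its last target. There are 200 camera calls.

## Working session

There is one attempt and no reset: what is moved stays moved. The work goes in short steps, Python scripts to look and compute and a tool call to move; the robot and the scene stay as the last step left them, time stands still between calls to the robot, and variables do not carry over. Pictures are saved under pics/ and viewed, about 8 in all and at most 12, crops included, and the job is handed in when it is done.

Besides the shell and the picture viewer there is one more tool, called after "Call:" as name(argument=value, ...) on one line, values as JSON. arm_command: Moves the arm, as the interface text tells. Its arguments: {"type":"object","properties":{"steps":{"type":"array"},"grip":{"type":"number"},"squeeze":{"type":"number"}},"required":["steps"]}

```bash
mkdir -p pics; ls; python3 - <<'E'
from rig import env
import cv2
for n in("side","top"):
    cv2.imwrite(f"pics/{n}0.png",cv2.resize(env.get_image(n),None,fx=1.5,fy=1.5,interpolation=cv2.INTER_CUBIC))
    c=env.get_calibration(n);print(n,{k:(v if k!='view' else None) for k,v in c.items()});print(c['view'])
s=env.observe();print(s['time_s'],s['position'],s['tool_rot'],s['ft_force'],env.nose_length)
E
```

```text
pics
side {'fx': 350.76983530259855, 'fy': 350.76983530259855, 'cx': 255.0747387593456, 'cy': 188.70331093868862, 'k1': -0.045690201101848904, 'view': None}
[[-0.78953581 -0.61362045 -0.01015561  0.49073348]
 [ 0.45109794 -0.59148165  0.66832634 -0.36578473]
 [-0.41610557  0.52308641  0.74379887 -0.56634673]
 [ 0.          0.          0.          1.        ]]
top {'fx': 485.57802450160483, 'fy': 485.57802450160483, 'cx': 255.9463305823593, 'cy': 186.8824612737426, 'k1': -0.206380318355832, 'view': None}
[[ 0.02283856 -0.99971631 -0.00676033 -0.03096906]
 [ 0.99785804  0.02238044  0.06146913 -0.62995688]
 [-0.0613004  -0.00814972  0.99808609 -1.17775046]
 [ 0.          0.          0.          1.        ]]
0.1 [0.24736346 0.49096692 0.25275101] [[ 4.50034885e-01  8.93010563e-01 -8.58418314e-04]
 [ 8.93009989e-01 -4.50035609e-01 -1.05406290e-03]
 [-1.32760811e-03 -2.92211053e-04 -9.99999076e-01]] [ 0.26834939 -0.21586485 -0.42984144] 0.022
```

View pics/side0.png

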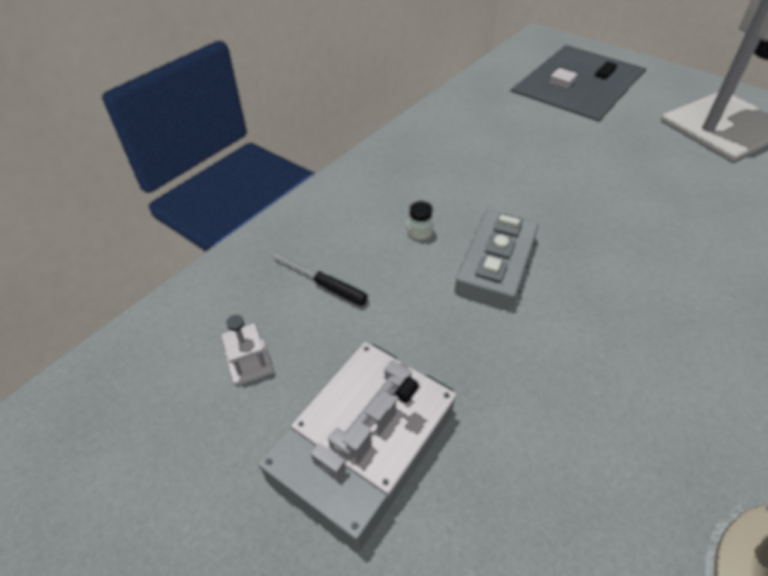

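View pics/top0.png

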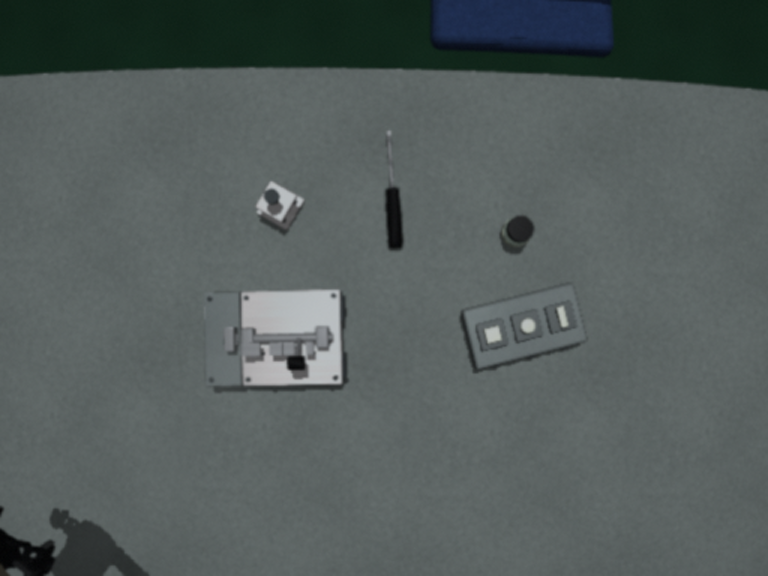

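Side view: the chamber is at (360,440) and the console at (498,255). In the top view the bolt runs along the chamber to the left (+y), with the knob down at (296,363). The keys from left to right are square (492,335), round (528,325) and oblong (562,317). Next I'll enlarge both.

```bash
cat > h.py <<'E'
import numpy as np, cv2
from rig import env
def cal(n):
    c=env.get_calibration(n);return c,np.array(c['view'])
def ray(n,u,v):
    c,V=cal(n);xd=np.array([(u-c['cx'])/c['fx'],(v-c['cy'])/c['fy']]);x=xd.copy()
    for _ in range(30): x=xd/(1+c['k1']*(x@x))
    R=V[:3,:3];return -R.T@V[:3,3],R.T@np.array([x[0],-x[1],-1])
def at(n,u,v,z):
    o,d=ray(n,u,v);return o+d*(z-o[2])/d[2]
def proj(n,p):
    c,V=cal(n);q=V[:3,:3]@np.array(p)+V[:3,3];x=np.array([q[0],-q[1]])/-q[2];x=x*(1+c['k1']*(x@x))
    return np.array([c['cx']+c['fx']*x[0],c['cy']+c['fy']*x[1]])
def tri(a,b):
    A=[];B=[]
    for n,u,v in(a,b):
        o,d=ray(n,u,v);d=d/np.linalg.norm(d);M=np.eye(3)-np.outer(d,d);A.append(M);B.append(M@o)
    return np.linalg.lstsq(np.vstack(A),np.hstack(B),rcond=None)[0]
def crop(n,x0,y0,w,h,f): 
    return cv2.resize(env.get_image(n)[y0:y0+h,x0:x0+w],None,fx=f,fy=f,interpolation=cv2.INTER_CUBIC)
E
python3 - <<'E'
from h import *
# top crops: chamber & console
cv2.imwrite("pics/c1.png",np.vstack([crop("top",130,185,100,75,8)]))
cv2.imwrite("pics/c2.png",crop("side",170,220,140,105,5.7142857))
cv2.imwrite("pics/c3.png",np.hstack([crop("top",300,185,100,75,4),crop("side",295,130,100,75,4)]))
E
```

```text
(no output)
```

View pics/c1.png

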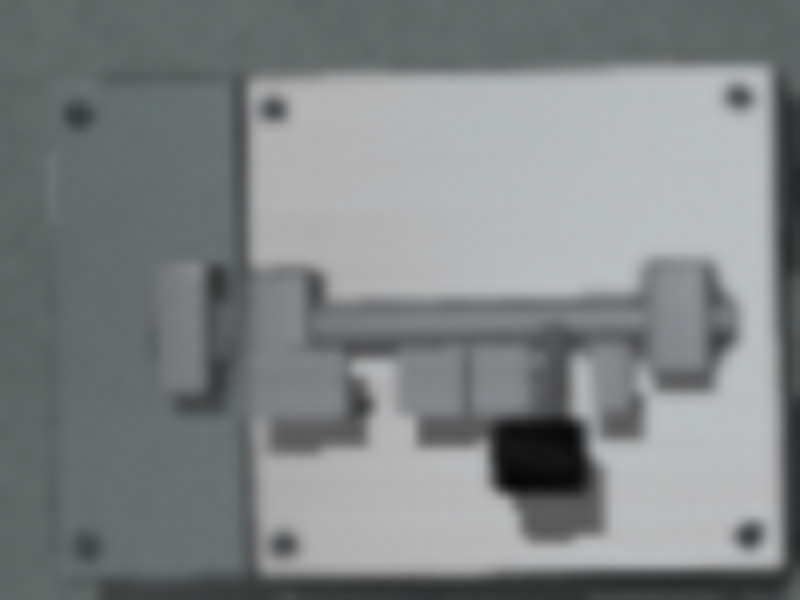

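View pics/c2.png

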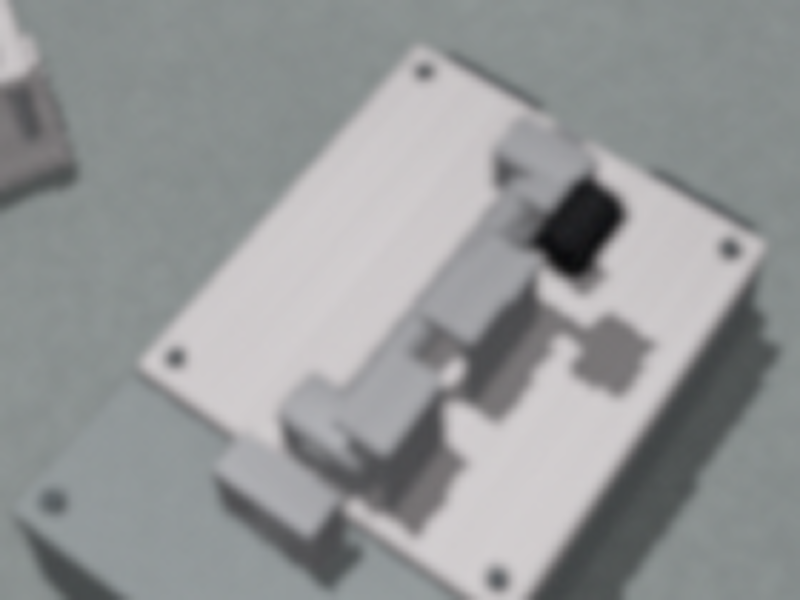

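View pics/c3.png

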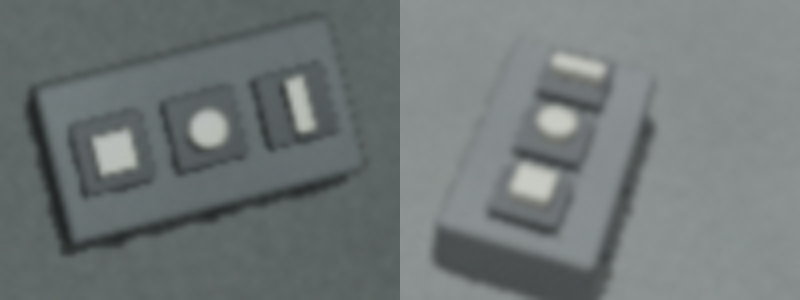

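Top crop: the drum is centred at about (540,455), and the lip gap at x 355–398, y≈385 looks like the locking notch. The keys are clear: square, round, oblong from +y to -y. Now I'll compute positions from these.

```bash
python3 - <<'E'
from h import *
np.set_printoptions(precision=4,suppress=True)
T=lambda x,y:("top",130+(x+.5)/8-.5,185+(y+.5)/8-.5)
f=40/7
S=lambda x,y:("side",170+(x+.5)/f-.5,220+(y+.5)/f-.5)
T3=lambda x,y:("top",300+(x+.5)/4-.5,185+(y+.5)/4-.5)
S3=lambda x,y:("side",295+(x-400+.5)/4-.5,130+(y+.5)/4-.5)
print("drum top@122",at(*T(540,455),.122),"tri",tri(T(540,455),S(580,228)),"side@122",at(*S(580,228),.122))
C=[at(*T(*c),.06)[:2] for c in((53,78),(775,65),(785,572),(60,580))]
C=np.array(C);print("corners",C,"cent",C.mean(0));
print("len",np.linalg.norm(C[0]-C[1]),np.linalg.norm(C[1]-C[2]))
for a,b in((1,0),(2,3)): d=C[b]-C[a];print("yaw from y edge",np.degrees(np.arctan2(-d[0],d[1])))
for a,b in((2,1),(3,0)): d=C[b]-C[a];print("yaw x edge",np.degrees(np.arctan2(d[1],d[0])))
H=np.array([at(*T(*c),.06)[:2] for c in((78,115),(738,97),(749,535),(88,546))])
HS=np.array([at(*S(*c),.06)[:2] for c in((53,501),(424,71),(730,249))]);print("holes top",H,"side",HS)
for a,b in((1,0),(2,3)): d=H[b]-H[a];print("yaw holes",np.degrees(np.arctan2(-d[0],d[1])),np.linalg.norm(d))
d=HS[0]-HS[1];print("yaw holes side",np.degrees(np.arctan2(-d[0],d[1])))
for x in(355,377,398,467,540,595): print("lip",x,at(*T(x,385),.104))
print("axis z76", at(*T(400,322),.083),at(*T(620,317),.083))
print("keeper top z91",at(*T(183,330),.091),"straps",at(*T(677,318),.091))
for n,t,s in(("sq",(115,153),(533,182)),("rd",(208,129),(556,122)),("ob",(302,104),(579,66))):
  print(n,at(*T3(*t),.06),at(*S3(*s),.06),tri(T3(*t),S3(*s)))
E
```

```text
drum top@122 [0.4981 0.1122 0.122 ] tri [0.4976 0.1119 0.1217] side@122 [0.497  0.1117 0.122 ]
corners [[0.6035 0.2716]
 [0.6126 0.0529]
 [0.4621 0.0462]
 [0.4525 0.265 ]] cent [0.5327 0.1589]
len 0.21885572317857466 0.1506531750635028
yaw from y edge 2.36238317865684
yaw from y edge 2.501385875192532
yaw x edge 2.5411329899114414
yaw x edge 2.5083791243721403
holes top [[0.5926 0.2635]
 [0.6028 0.0637]
 [0.4728 0.0572]
 [0.4631 0.2566]] side [[0.5911 0.263 ]
 [0.602  0.0629]
 [0.4715 0.0566]]
yaw holes 2.924288841946034 0.19999627618199284
yaw holes 2.7829579949191308 0.19960648333102202
yaw holes side 3.1213881281723386
lip 355 [0.5157 0.1686 0.104 ]
lip 377 [0.5158 0.1622 0.104 ]
lip 398 [0.516  0.1561 0.104 ]
lip 467 [0.5166 0.1361 0.104 ]
lip 540 [0.5172 0.115  0.104 ]
lip 595 [0.5176 0.0992 0.104 ]
axis z76 [0.5337 0.1594 0.083 ] [0.5369 0.0948 0.083 ]
keeper top z91 [0.5296 0.2222 0.091 ] straps [0.5372 0.0773 0.091 ]
sq [ 0.546  -0.1915  0.06  ] [ 0.5453 -0.1904  0.06  ] [ 0.5459 -0.1917  0.0585]
rd [ 0.5613 -0.2473  0.06  ] [ 0.5603 -0.2453  0.06  ] [ 0.5613 -0.2478  0.0575]
ob [ 0.5773 -0.3045  0.06  ] [ 0.5746 -0.3015  0.06  ] [ 0.5768 -0.3058  0.056 ]
```

Call:
arm_command(steps=[{"delta_pos":[9.75,-19.1,-3.25],"dr":[0,0,2.95]},{"delta_pos":[9.75,-19.1,-3.25],"dr":[0,0,2.95]},{"delta_pos":[9.75,-19.1,-3.25],"dr":[0,0,2.95]},{"delta_pos":[9.75,-19.1,-3.25],"dr":[0,0,2.95]},{"delta_pos":[9.75,-19.1,-3.25],"dr":[0,0,2.95]},{"delta_pos":[9.75,-19.1,-3.25],"dr":[0,0,2.95]},{"delta_pos":[9.75,-19.1,-3.25],"dr":[0,0,2.95]},{"delta_pos":[9.75,-19.1,-3.25],"dr":[0,0,2.95]},{"delta_pos":[9.75,-19.1,-3.25],"dr":[0,0,2.95]},{"delta_pos":[9.75,-19.1,-3.25],"dr":[0,0,2.95]},{"delta_pos":[9.75,-19.1,-3.25],"dr":[0.19,-4.0,0]},{"delta_pos":[9.75,-19.1,-3.25],"dr":[0.19,-4.0,0]},{"delta_pos":[9.75,-19.1,-3.25],"dr":[0.19,-4.0,0]},{"delta_pos":[9.75,-19.1,-3.25],"dr":[0.19,-4.0,0]},{"delta_pos":[9.75,-19.1,-3.25],"dr":[0.19,-4.0,0]},{"delta_pos":[9.75,-19.1,-3.25],"dr":[0.19,-4.0,0]},{"delta_pos":[9.75,-19.1,-3.25],"dr":[0.19,-4.0,0]},{"delta_pos":[9.75,-19.1,-3.25],"dr":[0.19,-4.0,0]},{"delta_pos":[9.75,-19.1,-3.25],"dr":[0.19,-4.0,0]},{"delta_pos":[9.75,-19.1,-3.25],"dr":[0.19,-4.0,0]}], grip=0.65)

```text
time_s: 2.3
position: [0.4408, 0.1128, 0.1889]
tool_rot: [[-0.05, 0.772, 0.634], [0.999, 0.038, 0.033], [0.002, 0.635, -0.773]]
ft_force: [0.6, 1.3, 0.5]
grip_width: 0.0555
```

Call:
arm_command(steps=[{"delta_pos":[6.4,0.3,-7.65],"dr":[0,0,0]},{"delta_pos":[6.4,0.3,-7.65],"dr":[0,0,0]},{"delta_pos":[6.4,0.3,-7.65],"dr":[0,0,0]},{"delta_pos":[6.4,0.3,-7.65],"dr":[0,0,0]},{"delta_pos":[6.4,0.3,-7.65],"dr":[0,0,0]},{"delta_pos":[6.4,0.3,-7.65],"dr":[0,0,0]},{"delta_pos":[0,0,0],"dr":[0,0,0]},{"delta_pos":[0,0,0],"dr":[0,0,0]}])

```text
time_s: 3.1
position: [0.4815, 0.1145, 0.1525]
tool_rot: [[-0.054, 0.781, 0.622], [0.999, 0.038, 0.039], [0.006, 0.623, -0.782]]
ft_force: [-0.4, -0.4, 0.4]
grip_width: 0.0555
```

```bash
python3 - <<'E'
from h import *
print(env.observe()['position'],env.observe()['q'])
a=crop("top",130,185,100,75,4);b=crop("side",190,200,100,75,4)
cv2.imwrite("pics/c4.png",np.hstack([a,b]))
E
```

```text
[0.48150464 0.1144988  0.15245674] [  -2.07583705   15.13703071  117.03845719   20.44160882   10.05833384
 -113.97883636]
```

View pics/c4.png

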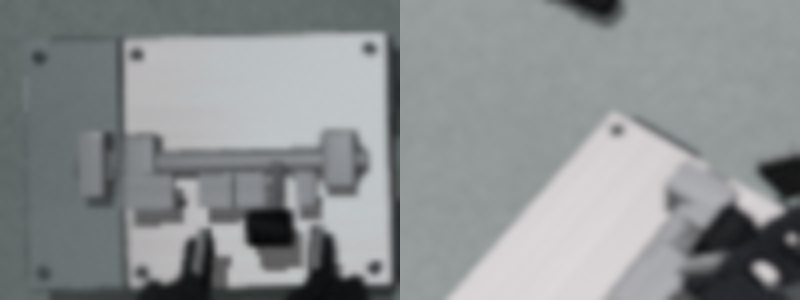

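The tool is at the joint-5 limit (9.98°), so a full 40° tilt isn't reachable here. I'll grasp at about 28° tilt and turn rigidly from there.

Call:
arm_command(steps=[{"delta_pos":[0,-0.5,2],"dr":[-0.1,3.5,0]},{"delta_pos":[0,-1,0],"dr":[-0.1,3.5,0]},{"delta_pos":[-0.5,-1,-1],"dr":[-0.1,3.5,0]},{"delta_pos":[0,-1,0],"dr":[0,0,0]},{"delta_pos":[0,0,0],"dr":[0,0,0]},{"delta_pos":[0,0,0],"dr":[0,0,0]}])

```text
time_s: 3.8
position: [0.4804, 0.111, 0.1533]
tool_rot: [[-0.052, 0.882, 0.469], [0.999, 0.041, 0.034], [0.011, 0.47, -0.882]]
ft_force: [1.0, -0.0, 0.5]
grip_width: 0.0556
```

```bash
python3 - <<'E'
from h import *
print(env.observe()['position'],env.observe()['q'],env.observe()['tool_rot'])
E
```

```text
[0.48042669 0.11095707 0.15326413] [  -2.2701602    15.09098297  110.41534581    6.71947892   26.74462415
 -100.36957897] [[-0.05229359  0.88158798  0.46911407]
 [ 0.99857349  0.04108747  0.03409998]
 [ 0.01078743  0.47022808 -0.882479  ]]
```

Call:
arm_command(steps=[{"delta_pos":[2.8,0.15,-5.3],"dr":[0,0,0]},{"delta_pos":[2.8,0.15,-5.3],"dr":[0,0,0]},{"delta_pos":[2.8,0.15,-5.3],"dr":[0,0,0]},{"delta_pos":[2.8,0.15,-5.3],"dr":[0,0,0]},{"delta_pos":[2.7,0.1,-5.3],"dr":[0,0,0]},{"delta_pos":[0,0,0],"dr":[0,0,0]},{"delta_pos":[0,0,0],"dr":[0,0,0]}])

```text
time_s: 4.5
position: [0.4949, 0.1116, 0.1268]
tool_rot: [[-0.052, 0.882, 0.468], [0.999, 0.041, 0.034], [0.011, 0.47, -0.883]]
ft_force: [-0.3, -0.3, 0.1]
grip_width: 0.0557
```

Call:
arm_command(steps=[{"delta_pos":[0,0,0],"dr":[0,0,0]},{"delta_pos":[0,0,0],"dr":[0,0,0]},{"delta_pos":[0,0,0],"dr":[0,0,0]},{"delta_pos":[0,0,0],"dr":[0,0,0]},{"delta_pos":[0,0,0],"dr":[0,0,0]},{"delta_pos":[0,0,0],"dr":[0,0,0]}], grip=0.2, squeeze=40)

```text
time_s: 5.1
position: [0.4948, 0.1116, 0.1273]
tool_rot: [[-0.052, 0.881, 0.469], [0.999, 0.041, 0.034], [0.011, 0.47, -0.882]]
ft_force: [-3.7, -0.1, 6.3]
grip_width: 0.0252
```

```bash
python3 - <<'E'
from h import *
o=env.observe();print(o['position'],o['q'],o['ft_force'],o['wrist_torque'],o['grip_width'])
a=crop("top",130,185,100,75,4);b=crop("side",210,210,100,75,4)
cv2.imwrite("pics/c5.png",np.hstack([a,b]))
E
```

```text
[0.49482004 0.11163232 0.12732833] [  -2.07811134   19.04045987  110.48109797    7.58076968   22.72536924
 -101.20619298] [-3.68727665 -0.11519752  6.28213985] [-0.22367745  0.37804087 -0.03058959] 0.02523644730045065
```

View pics/c5.png

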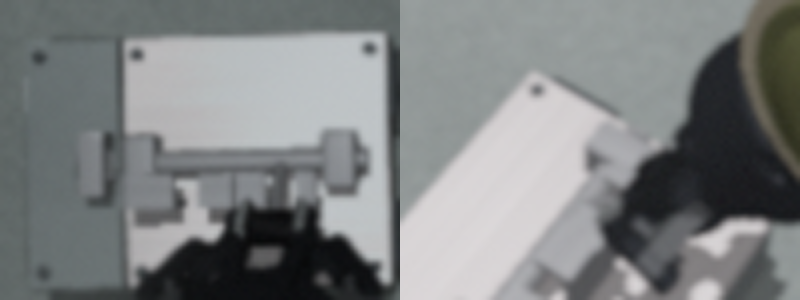

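Gripped: the opening reads 25 mm on the 26 mm drum. Now I'll swing the knob upright in an arc about the bolt axis.

Call:
arm_command(steps=[{"delta_pos":[5.1,0.24,3.73],"dr":[-0.26,5.49,0]},{"delta_pos":[5.44,0.26,3.23],"dr":[-0.26,5.49,0]},{"delta_pos":[5.73,0.27,2.68],"dr":[-0.26,5.49,0]},{"delta_pos":[5.95,0.28,2.13],"dr":[-0.26,5.49,0]},{"delta_pos":[6.13,0.29,1.55],"dr":[-0.26,5.49,0]},{"delta_pos":[6.26,0.29,0.95],"dr":[-0.26,5.49,0]},{"delta_pos":[6.31,0.3,0.35],"dr":[-0.26,5.49,0]},{"delta_pos":[0,0,0],"dr":[0,0,0]},{"delta_pos":[0,0,0],"dr":[0,0,0]},{"delta_pos":[0,0,0],"dr":[0,0,0]}])

```text
time_s: 6.2
position: [0.5351, 0.1134, 0.1407]
tool_rot: [[-0.045, 0.982, -0.182], [0.999, 0.046, 0.003], [0.011, -0.181, -0.983]]
ft_force: [-0.9, -1.3, -8.5]
grip_width: 0.0251
```

Call:
arm_command(steps=[{"delta_pos":[-0.24,4.99,-0.5],"dr":[0,0,0]},{"delta_pos":[-0.24,4.99,-0.2],"dr":[0,0,0]},{"delta_pos":[-0.24,4.99,0],"dr":[0,0,0]},{"delta_pos":[-0.24,4.99,0],"dr":[0,0,0]},{"delta_pos":[-0.24,4.99,0],"dr":[0,0,0]},{"delta_pos":[-0.24,4.99,0],"dr":[0,0,0]},{"delta_pos":[-0.24,4.99,0],"dr":[0,0,0]},{"delta_pos":[-0.24,4.99,0],"dr":[0,0,0]},{"delta_pos":[-0.24,4.99,0],"dr":[0,0,0]},{"delta_pos":[-0.24,4.99,0],"dr":[0,0,0]},{"delta_pos":[0,0,0],"dr":[0,0,0]},{"delta_pos":[0,0,0],"dr":[0,0,0]}])

```text
time_s: 7.4
position: [0.533, 0.1642, 0.1407]
tool_rot: [[-0.045, 0.982, -0.183], [0.999, 0.047, 0.004], [0.013, -0.182, -0.983]]
ft_force: [-5.7, 2.3, -6.9]
grip_width: 0.0249
```

```bash
python3 - <<'E'
from h import *
o=env.observe();print(o['time_s'],o['position'],o['ft_force'],o['grip_width'])
f=40/7
S=lambda x,y:("side",170+(x+.5)/f-.5,220+(y+.5)/f-.5)
e=np.array([-.0471,.9989])
for c in((480,342),(440,385),(385,450),(538,260)):
  p=at(*S(*c),.104);print(c,p,"dy from drum",p[:2]@e*1000-88.3)
cv2.imwrite("pics/c6.png",np.hstack([crop("top",130,185,100,75,4),crop("side",190,230,100,75,4)]))
E
```

```text
7.4 [0.5329741  0.1642004  0.14072875] [-5.69918622  2.34044204 -6.88816784] 0.024949042367310655
(480, 342) [0.50365274 0.15425374 0.104     ] dy from drum 42.06201858565073
(440, 385) [0.50446006 0.17301029 0.104     ] dy from drum 60.75991289060097
(385, 450) [0.50433059 0.1993636  0.104     ] dy from drum 87.09033406989171
(538, 260) [0.50663673 0.12044572 0.104     ] dy from drum 8.150644223299196
```

View pics/c6.png

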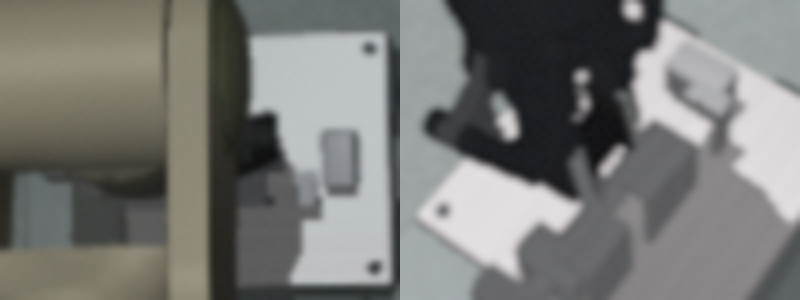

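Call:
arm_command(steps=[{"delta_pos":[-6.31,-0.3,-0.35],"dr":[0.26,-5.49,0]},{"delta_pos":[-6.26,-0.29,-0.95],"dr":[0.26,-5.49,0]},{"delta_pos":[0,0,0],"dr":[0,0,0]},{"delta_pos":[0,0,0],"dr":[0,0,0]}])

```text
time_s: 7.9
position: [0.5213, 0.1631, 0.1399]
tool_rot: [[-0.047, 0.999, 0.008], [0.999, 0.046, 0.013], [0.013, 0.009, -1.0]]
ft_force: [-1.0, 1.9, -7.5]
grip_width: 0.0252
```

Call:
arm_command(steps=[{"delta_pos":[-6.13,-0.29,-1.55],"dr":[0.26,-5.49,0]},{"delta_pos":[-5.95,-0.28,-2.13],"dr":[0.26,-5.49,0]},{"delta_pos":[0,0,0],"dr":[0,0,0]},{"delta_pos":[0,0,0],"dr":[0,0,0]}])

```text
time_s: 8.3
position: [0.5099, 0.1624, 0.1368]
tool_rot: [[-0.049, 0.979, 0.198], [0.999, 0.045, 0.022], [0.012, 0.199, -0.98]]
ft_force: [-2.0, 0.0, 0.8]
grip_width: 0.0254
```

Call:
arm_command(steps=[{"delta_pos":[-5.73,-0.27,-2.68],"dr":[0.26,-5.49,0]},{"delta_pos":[-5.44,-0.26,-3.23],"dr":[0.26,-5.49,0]},{"delta_pos":[-5.1,-0.24,-3.73],"dr":[0.26,-5.49,0]},{"delta_pos":[-1.7,-0.1,-1.4],"dr":[0.1,-2,0]},{"delta_pos":[0,0,0],"dr":[0,0,0]},{"delta_pos":[0,0,0],"dr":[0,0,0]}])

```text
time_s: 8.9
position: [0.4924, 0.1615, 0.1268]
tool_rot: [[-0.052, 0.864, 0.501], [0.999, 0.04, 0.035], [0.011, 0.502, -0.865]]
ft_force: [-10.6, -0.5, 16.1]
grip_width: 0.0254
```

Call:
arm_command(steps=[{"delta_pos":[-1.5,-0.1,-0.5],"dr":[0,-1,0]},{"delta_pos":[-1.4,0,-0.6],"dr":[0,-1,0]},{"delta_pos":[0,0,0],"dr":[0,0,0]},{"delta_pos":[0,0,0],"dr":[0,0,0]}])

```text
time_s: 9.3
position: [0.4909, 0.1614, 0.1258]
tool_rot: [[-0.052, 0.845, 0.533], [0.999, 0.04, 0.036], [0.009, 0.534, -0.846]]
ft_force: [-1.5, -0.1, 9.0]
grip_width: 0.0253
```

Call:
arm_command(steps=[{"delta_pos":[-1.2,0,-1.0],"dr":[0,0,0]},{"delta_pos":[-1.2,0,-1.0],"dr":[0,0,0]},{"delta_pos":[0,0,0],"dr":[0,0,0]},{"delta_pos":[0,0,0],"dr":[0,0,0]}])

```text
time_s: 9.7
position: [0.4906, 0.1615, 0.1256]
tool_rot: [[-0.052, 0.841, 0.538], [0.999, 0.039, 0.036], [0.009, 0.539, -0.842]]
ft_force: [2.3, -0.9, 14.6]
grip_width: 0.0251
```

Call:
arm_command(steps=[{"delta_pos":[0,0,0],"dr":[0,0,0]},{"delta_pos":[0,0,0],"dr":[0,0,0]},{"delta_pos":[0,0,0],"dr":[0,0,0]},{"delta_pos":[0,0,0],"dr":[0,0,0]},{"delta_pos":[0,0,0],"dr":[0,0,0]}], grip=0.6)

```text
time_s: 10.2
position: [0.4855, 0.1613, 0.1217]
tool_rot: [[-0.053, 0.847, 0.529], [0.999, 0.04, 0.035], [0.009, 0.53, -0.848]]
ft_force: [-0.7, 0.6, -0.5]
grip_width: 0.0512
```

Call:
arm_command(steps=[{"delta_pos":[-4.8,-0.3,7.6],"dr":[0,0,0]},{"delta_pos":[-4.8,-0.3,7.6],"dr":[0,0,0]},{"delta_pos":[-4.8,-0.3,7.6],"dr":[0,0,0]},{"delta_pos":[-4.8,-0.3,7.6],"dr":[0,0,0]},{"delta_pos":[-4.8,-0.3,7.6],"dr":[0,0,0]},{"delta_pos":[-4.8,-0.3,7.6],"dr":[0,4,0]},{"delta_pos":[-4.8,-0.3,7.6],"dr":[0,4,0]},{"delta_pos":[-4.8,-0.3,7.6],"dr":[0,4,0]},{"delta_pos":[-4.8,-0.3,7.6],"dr":[0,4,0]},{"delta_pos":[-4.8,-0.3,7.6],"dr":[0,4,0]},{"delta_pos":[-4.8,-20,7.6],"dr":[0,4,0]},{"delta_pos":[0,-20,0],"dr":[0,4,0]},{"delta_pos":[0,-20,0],"dr":[0,4.5,0]},{"delta_pos":[0,-20,0],"dr":[0,0,0]},{"delta_pos":[0,-20,0],"dr":[0,0,0]},{"delta_pos":[0,-20,0],"dr":[0,0,0]},{"delta_pos":[0,-20,0],"dr":[0,0,0]},{"delta_pos":[0,-20,0],"dr":[0,0,0]},{"delta_pos":[0,-20,0],"dr":[0,0,0]},{"delta_pos":[0,0,0],"dr":[0,0,0]}])

```text
time_s: 12.2
position: [0.4326, -0.0231, 0.2059]
tool_rot: [[-0.038, 0.999, -0.008], [0.999, 0.038, 0.035], [0.035, -0.007, -0.999]]
ft_force: [0.5, 0.6, 0.2]
grip_width: 0.0514
```

```bash
python3 - <<'E'
from h import *
o=env.observe();print(o['time_s'],o['position'],o['q'],o['ft_force'],o['grip_width'])
cv2.imwrite("pics/c7.png",np.hstack([crop("top",130,185,100,75,4),crop("side",190,220,100,75,4)]))
E
```

```text
12.2 [ 0.43262768 -0.02312637  0.20586614] [ -19.77518813   13.09949862   95.97990108    1.81814823   72.06142028
 -112.52083712] [0.50570249 0.59729779 0.24770437] 0.051447824831821254
```

View pics/c7.png

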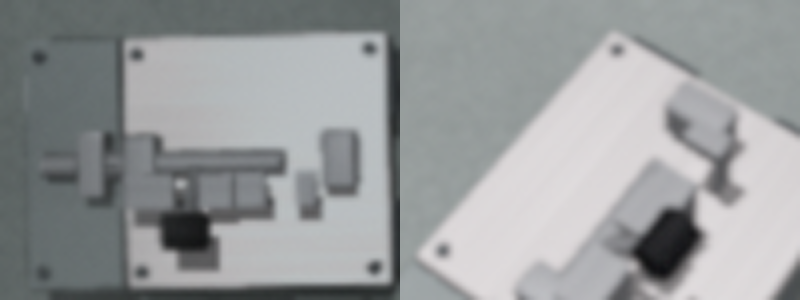

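The bolt nose is through the keeper, past (60,165), and the drum lies at (186,231) in the top crop and (668,243) in the side crop. I'll check its height and offset against the fully-down pose, and work out the key moves.

```bash
python3 - <<'E'
from h import *
np.set_printoptions(precision=4,suppress=True)
def cen(n,x0,y0,w,h):
    g=cv2.cvtColor(env.get_image(n)[y0:y0+h,x0:x0+w],cv2.COLOR_BGR2GRAY).astype(float);wt=np.clip(75-g,0,None)
    _,l,s,c=cv2.connectedComponentsWithStats((g<60).astype(np.uint8));i=1+np.argmax(s[1:,4]);m=cv2.dilate((l==i).astype(np.uint8),np.ones((3,3)));wt*=m
    yy,xx=np.mgrid[:h,:w];return (n,x0+(xx*wt).sum()/wt.sum(),y0+(yy*wt).sum()/wt.sum())
t=cen("top",165,230,25,22);s=cen("side",245,265,25,35);print(t,s)
p=tri(t,s);print(p,at(*t,.122),at(*s,.122));d=p-np.array([.4976,.1119,.1217]);print("along",d[:2]@[-.0471,.9989],"across",d[:2]@[.9989,.0471],"dz",d[2])
print(tri(("top",130+186.5/4-.5,185+231.5/4-.5),("side",190+268.5/4-.5,220+243.5/4-.5)))
E
```

```text
('top', np.float64(176.34801968596204), np.float64(242.48113428638388)) ('side', np.float64(256.1954243542435), np.float64(281.07881918819186))
[0.4938 0.1598 0.1181] [0.4944 0.1593 0.122 ] [0.4923 0.1612 0.122 ]
along 0.04802006947274304 across -0.0014917288041949748 dz -0.0035901788433074094
[0.4938 0.1596 0.1206]
```

The drum is down within measuring error (z about 0.118–0.121) and about 48–50 mm along, so it is locked. Next is the round key.

Call:
arm_command(steps=[{"delta_pos":[9.17,-15.98,-2.86],"dr":[-0.5,-0.12,0]},{"delta_pos":[9.17,-15.98,-2.86],"dr":[-0.5,-0.12,0]},{"delta_pos":[9.17,-15.98,-2.86],"dr":[-0.5,-0.12,0]},{"delta_pos":[9.17,-15.98,-2.86],"dr":[-0.5,-0.1,0]},{"delta_pos":[9.17,-15.98,-2.86],"dr":[0,0,0]},{"delta_pos":[9.17,-15.98,-2.86],"dr":[0,0,0]},{"delta_pos":[9.17,-15.98,-2.86],"dr":[0,0,0]},{"delta_pos":[9.17,-15.98,-2.86],"dr":[0,0,0]},{"delta_pos":[9.17,-15.98,-2.86],"dr":[0,0,0]},{"delta_pos":[9.17,-15.98,-2.86],"dr":[0,0,0]},{"delta_pos":[9.17,-15.98,-2.86],"dr":[0,0,0]},{"delta_pos":[9.17,-15.98,-2.86],"dr":[0,0,0]},{"delta_pos":[9.17,-15.98,-2.86],"dr":[0,0,0]},{"delta_pos":[9.17,-15.98,-2.86],"dr":[0,0,0]},{"delta_pos":[0,0,-12],"dr":[0,0,0]},{"delta_pos":[0,0,-12],"dr":[0,0,0]},{"delta_pos":[0,0,-12],"dr":[0,0,0]},{"delta_pos":[0,0,-12],"dr":[0,0,0]},{"delta_pos":[0,0,-12],"dr":[0,0,0]},{"delta_pos":[0,0,0],"dr":[0,0,0]}], grip=0)

```text
time_s: 14.4
position: [0.5604, -0.2447, 0.1034]
tool_rot: [[-0.04, 0.999, -0.004], [0.999, 0.04, 0.003], [0.003, -0.004, -1.0]]
ft_force: [0.1, 0.4, -0.4]
grip_width: 0.0002
```

```bash
python3 - <<'E'
from h import *
o=env.observe();print(o['time_s'],o['position'],o['ft_force'],o['grip_width'],o['tool_rot'])
cv2.imwrite("pics/c8.png",np.hstack([crop("top",300,185,100,75,4),crop("side",280,120,100,75,4)]))
E
```

```text
14.4 [ 0.56035395 -0.2447144   0.10342648] [ 0.0988944   0.35402949 -0.35688104] 0.00017660883544308825 [[-0.04044673  0.99917439 -0.00382206]
 [ 0.99917808  0.04045658  0.00253475]
 [ 0.00268729 -0.0037164  -0.99998948]]
```

View pics/c8.png

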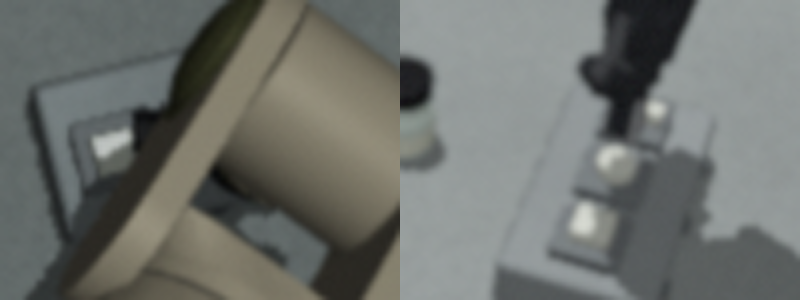

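Call:
arm_command(steps=[{"delta_pos":[0.6,-2,-7],"dr":[0,0,0]},{"delta_pos":[0,0,-7],"dr":[0,0,0]},{"delta_pos":[0,0,-3],"dr":[0,0,0]},{"delta_pos":[0,0,-2],"dr":[0,0,0]},{"delta_pos":[0,0,-2],"dr":[0,0,0]},{"delta_pos":[0,0,-2],"dr":[0,0,0]},{"delta_pos":[0,0,0],"dr":[0,0,0]},{"delta_pos":[0,0,0],"dr":[0,0,0]}])

```text
time_s: 15.3
position: [0.5617, -0.2474, 0.0825]
tool_rot: [[-0.04, 0.999, -0.001], [0.999, 0.04, 0.001], [0.001, -0.001, -1.0]]
ft_force: [0.6, 0.1, -0.8]
grip_width: -0.0002
```

Call:
arm_command(steps=[{"delta_pos":[0,0,-1.5],"dr":[0,0,0]},{"delta_pos":[0,0,-1.5],"dr":[0,0,0]},{"delta_pos":[0,0,-1.5],"dr":[0,0,0]},{"delta_pos":[0,0,0],"dr":[0,0,0]},{"delta_pos":[0,0,0],"dr":[0,0,0]}])

```text
time_s: 15.8
position: [0.5618, -0.2475, 0.0781]
tool_rot: [[-0.04, 0.999, -0.001], [0.999, 0.04, 0.0], [0.0, -0.001, -1.0]]
ft_force: [0.7, 0.3, 3.7]
grip_width: 0.0003
```

Call:
arm_command(steps=[{"delta_pos":[0,0,-1.5],"dr":[0,0,0]},{"delta_pos":[0,0,-1.5],"dr":[0,0,0]},{"delta_pos":[0,0,0],"dr":[0,0,0]},{"delta_pos":[0,0,0],"dr":[0,0,0]},{"delta_pos":[0,0,0],"dr":[0,0,0]}])

```text
time_s: 16.3
position: [0.5618, -0.2475, 0.0768]
tool_rot: [[-0.04, 0.999, 0.0], [0.999, 0.04, -0.001], [-0.001, 0.0, -1.0]]
ft_force: [-4.9, 3.1, 19.0]
grip_width: -0.0002
```

The round key is fully down: it stops hard at 54.8 mm with 19 N. Release it and go to the square key.

Call:
arm_command(steps=[{"delta_pos":[0,0,5],"dr":[0,0,0]},{"delta_pos":[0,0,10],"dr":[0,0,0]},{"delta_pos":[0,0,15],"dr":[0,0,0]},{"delta_pos":[0,0,0],"dr":[0,0,0]},{"delta_pos":[-3.2,11.2,0],"dr":[0,0,0]},{"delta_pos":[-3.2,11.3,0],"dr":[0,0,0]},{"delta_pos":[-3.2,11.3,0],"dr":[0,0,0]},{"delta_pos":[-3.2,11.3,0],"dr":[0,0,0]},{"delta_pos":[-3.2,11.3,0],"dr":[0,0,0]},{"delta_pos":[0,0,0],"dr":[0,0,0]},{"delta_pos":[0,0,-7],"dr":[0,0,0]},{"delta_pos":[0,0,-7],"dr":[0,0,0]},{"delta_pos":[0,0,-5],"dr":[0,0,0]},{"delta_pos":[0,0,0],"dr":[0,0,0]},{"delta_pos":[0,0,0],"dr":[0,0,0]}])

```text
time_s: 17.8
position: [0.5457, -0.1913, 0.0856]
tool_rot: [[-0.04, 0.999, -0.001], [0.999, 0.04, 0.001], [0.001, -0.001, -1.0]]
ft_force: [0.9, -0.5, 0.1]
grip_width: -0.0001
```

Call:
arm_command(steps=[{"delta_pos":[0,0,-1.8],"dr":[0,0,0]},{"delta_pos":[0,0,-1.8],"dr":[0,0,0]},{"delta_pos":[0,0,-1.8],"dr":[0,0,0]},{"delta_pos":[0,0,-1.8],"dr":[0,0,0]},{"delta_pos":[0,0,-1.8],"dr":[0,0,0]},{"delta_pos":[0,0,-1.8],"dr":[0,0,0]},{"delta_pos":[0,0,0],"dr":[0,0,0]},{"delta_pos":[0,0,0],"dr":[0,0,0]},{"delta_pos":[0,0,0],"dr":[0,0,0]}])

```text
time_s: 18.7
position: [0.5458, -0.1911, 0.0768]
tool_rot: [[-0.04, 0.999, 0.0], [0.999, 0.04, -0.0], [-0.001, 0.0, -1.0]]
ft_force: [-5.6, 1.8, 17.8]
grip_width: 0.0001
```

Square is fully down in the same way. Lift clear and move back out of the view.

Call:
arm_command(steps=[{"delta_pos":[0,0,5],"dr":[0,0,0]},{"delta_pos":[0,0,10],"dr":[0,0,0]},{"delta_pos":[0,0,20],"dr":[0,0,0]},{"delta_pos":[0,0,25],"dr":[0,0,0]},{"delta_pos":[0,0,25],"dr":[0,0,0]},{"delta_pos":[0,0,25],"dr":[0,0,0]},{"delta_pos":[-20,0,10],"dr":[0,0,0]},{"delta_pos":[-20,0,0],"dr":[0,0,0]},{"delta_pos":[-20,0,0],"dr":[0,0,0]},{"delta_pos":[-20,0,0],"dr":[0,0,0]},{"delta_pos":[-20,0,0],"dr":[0,0,0]},{"delta_pos":[-20,0,0],"dr":[0,0,0]},{"delta_pos":[-20,0,0],"dr":[0,0,0]},{"delta_pos":[-20,0,0],"dr":[0,0,0]},{"delta_pos":[0,0,0],"dr":[0,0,0]},{"delta_pos":[0,0,0],"dr":[0,0,0]}])

```text
time_s: 20.3
position: [0.386, -0.1912, 0.1954]
tool_rot: [[-0.04, 0.999, -0.0], [0.999, 0.04, 0.0], [0.0, -0.0, -1.0]]
ft_force: [-0.6, -0.5, 0.1]
grip_width: -0.0002
```

```bash
python3 - <<'E'
from h import *
o=env.observe();print(o['time_s'],o['position'],o['ft_force'])
t=cv2.resize(env.get_image("top")[70:270,110:410],(400,267));s=cv2.resize(env.get_image("side")[90:360,130:400],(400,400))
cv2.imwrite("pics/c9.png",np.hstack([np.vstack([t,np.zeros((133,400,3),np.uint8)]),s]))
E
```

```text
20.3 [ 0.3859951  -0.19120051  0.19539465] [-0.56756809 -0.51027508  0.1086002 ]
```

View pics/c9.png

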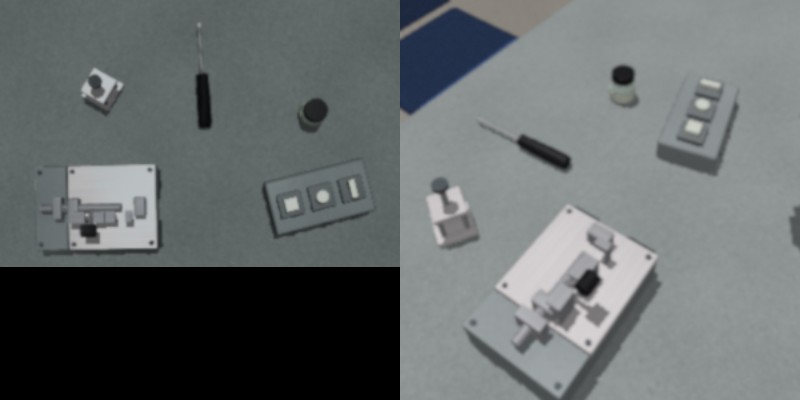

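The last picture shows the knob lying in the locking notch, with the drum at (89,230) in the top view and (588,283) in the side view. The bolt is through the keeper and all three keys are up. The jig, jar and screwdriver look unmoved, and the arm is clear. I'm handing in.

```bash
python3 -c "
from rig import env
print(env.close_job())"
```

```text
the job is handed in; nothing more can be done
None
```

The cover is locked and the test was started in the order asked. I handed the job in at about 20 s of the 64 s allowed; the hand-in reported no verdict.

**Bolt:** I raised the knob from its parking notch and slid the bolt about 50 mm, to the gap seen in the lip. I then laid the knob down until it met its stop: a further 3 mm push moved it only 0.35 mm while the force rose. A picture taken after letting go shows the bolt's nose through the keeper and the knob down in the notch.

**Keys:** I pressed the round key, let it go, then pressed the square key. Each stopped hard with the fingertips at about 54.8 mm (key top 60 mm when up), at 19 N and 18 N. The oblong key was never touched.

**Last checks:** The final picture shows the knob still down, all keys up, and the jig, jar and screwdriver apparently where they stood. The arm is clear, with no real force on the wrist.

**Disagreements:**
- **Tilt:** the full 40° tilt for gripping the knob was out of reach, because joint 5 sat at its limit (10.06° against 9.98°). I gripped at about 28° instead, and it held.
- **Knob height:** after locking, the pictures put the drum at 118 to 121 mm, against 122 mm expected, which is within the measuring error.

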